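# Fit the fresh water filter and turn the water on

### The arm

A 6-joint arm with a two-finger parallel gripper is mounted at the origin on the work surface. World frame = base frame: x ahead of the robot, y to its left, z up, the work surface at z = 0. Lengths are in mm, angles in rad, forces in N, time in s.
With the tool pointing down it reaches from about 300 to 850 mm from the base axis. Payload 5.4 kg.
Tool frame: the origin (TCP) lies at the very end of the fingers, on their centre line; the grasp point (between the pads) lies 19 mm behind it; z points along the fingers, y is the direction in which the jaws open and shut (so a half turn about z gives the same grasp; the last joint's range is limited). The gripper opens to 85 mm and grips with 20 to 120 N. Pads are 22 mm wide; open, the fingers measure 114 mm over their backs; the gripper's body (76 mm by 85 mm) begins 54 mm behind the grasp point. The pads swing forward as they close: fully open they stand 13 mm farther back than shut.
Start: joints at [-1.405, 0.158, 1.597, -0, 1.386, -0.21], TCP at [211.01, -534.865, 231.299] pointing down, gripper open.
Joint ranges: [-2.91, 2.91], [-0.94, 2.29], [0.18, 2.7], [-1.29, 4.43], [0.17, 2.64], [-3, 3]. Speed limits (rad/s): [2.57, 2.57, 3.14, 3.14, 3.14, 3.14].

### API

Orientations are given as a rotation vector (axis times angle).
In Python, from rig import r gives the robot as it stands.
- The arm moves only by the tool step_arm, never from a script. Its argument "rows" is a list of rows, each a list of 4 numbers: the shift along the tool's x, y, z in cm, then the turn about the tool's z in degrees. A call has 1 to 10 rows; each row is the pose to reach, as a shift and turn from the pose measured when the call began, along the tool's axes at that moment; what a row does not reach only later rows make up. A row lasts 1/10 s, in which the tool goes at most 50 mm and 8.59 degrees, less where a joint would pass 70% of its speed; a pose out of reach is approached as far as the arm can. A call with a gripper value outside its range is refused whole. "fingers" is the closure in counts, from 0 (fully open) to 255 (shut), set as the call begins (left out, the last holds). The fingers move at their own pace and stop on an object; the grip force is fixed at half the most. Time passes only in rows, so rows that repeat a pose let the fingers close. It gives the time, the measured TCP pose, the force and the opening at its end, in the units of the state.
- r.state(): the state, without advancing time (a new reading comes with each control period).
- r.snapshot(name): name is "side" or "top"; returns the picture (384x512x3 uint8, blue, green, red); there is no depth.
- r.get_calibration(name): a dict with "fx", "fy", "cx", "cy" (pixels), "R" (3x3) and "t" (3): a world point X has camera coordinates R X + t. Camera axes: x right, y down, z forward; pixel columns grow to the right and rows downward; lengths in mm; the calibration is good to about 2 mm. A picture is of the moment at which its call begins. get_calibration takes no time and is no camera call.
- r.finish_job(): hands the job in, once; it reports no verdict.
Trained networks look in the newest picture that a camera, given by its name, has taken for a name from the list of things; names that differ only in an ending like _2 or _b are one class to them, and where a whole thing is asked for, a point or a joint stands for the part that bears it (a point fixed in the world has none). Each returns a list of dicts, best first, with "score" (0 to 1); they miss things now and then, are a little off and sometimes report something else, mostly with a low value. They report only what shows in the picture. A call takes as long as a camera call. They do not tell look-alikes from the thing itself.
- r.cut_out(label, camera): "mask" (384x512 bool, what is visible of it) and "location" ([column, row] as shares, 0 to 1, of the picture: columns of its width, rows of its height, amid what is visible of it).
- r.place_of(label, camera): "location" ([column, row] as shares, 0 to 1, of the picture: columns of its width, rows of its height: a listed point, or the origin of a listed thing).
The state is a dict: "clock": time; "qpos": joint angles; "dq": joint speeds; "joint_efforts": joint torques, N m; "position": TCP position; "ee_rot": TCP orientation; "wrist_force": force on the tool from outside, world axes, zero at the start; "moment": the same for the moment, N m; "gripper_width": finger opening in mm.
Only numpy, scipy, OpenCV 4.12 (cv2) and the standard library are available. Lean on these libraries where they do the work, as an engineer would, in place of code of your own. Each camera call takes 0.05 s, during which the arm holds its last target. There are 200 camera calls.

### The job

Fit the fresh water filter (blue cap) into the tilted holder of the filter station: push it in against the spring with its lugs through the two slots, turn it about a quarter turn clockwise and let it spring back so that it clicks home and stays locked. Only then swing the red-knobbed water lever all the way over to the on side, away from the robot. Leave the used orange filter, the mug and the jar standing where they are, and let go of everything at the end.

Things in the scene. Friction and masses are not known exactly. Their poses are not given: they have to be found in the camera images.
- fresh_mid (a point): Fresh filter cartridge: white cylinder 68 mm wide with blue band, cap and grip bar, 144 mm tall, 0.32 kg, upright on the table at the start. Point on its axis half-way up, 72 mm above the foot. z: along the axis towards the grip bar; x: along the grip bar. It and the used one may be in either of two places. Half a turn about z makes no difference.
- fresh_bar (a point): Centre of the blue grip bar on top of the fresh filter: bar 56 mm long (x), 18 mm thick (y), 38 mm high (z), from 106 to 144 mm above the foot; hold the filter by it.
- fresh_foot (a point): Centre of the fresh filter's foot. Grey neck 52 mm wide from 0 to 36 mm above the foot, lowest 6 mm chamfered to 42 mm; above it the 68 mm body. Two lugs at 12 to 20 mm height, along +x and -x (below the two ends of the grip bar), 12 mm wide, reaching 34 mm from the axis.
- socket: Bayonet holder of the filter station: cup 90 mm wide, mouth tilted 30 deg towards the robot's side. Origin: centre of the mouth, 115 mm above the table. z: out of the mouth along the cup's axis; x: through the two entry slots (blue marks on the rim). Bore 57 mm wide. White housing 102 mm high behind, its face 90 mm from the origin.
- socket_slot (a point): Blue mark on the rim at one of two opposite entry slots, on the socket's x axis. Slots 18 mm wide, open to 37.5 mm from the axis: the grip bar must be in line with x (within 5 deg) for the lugs to enter. The lip is 10 mm thick: the lugs can turn below it only when fresh_mid is 38 to 41 mm out of the mouth (socket z).
- socket_lock (a point): Red mark on the rim at one of two opposite locking pockets, 84 deg clockwise from the slots looking into the mouth (negative about socket z; the other way is blocked; firm stop at about 90 deg). Let back here, the lugs rise 5 mm into pockets under the lip: locked, fresh_mid 47 mm out of the mouth.
- spring_plate (a joint): Sprung plate in the cup (m, 0 = up, 0.014 = bottomed). The foot meets it 20 mm below the mouth (fresh_mid 52 mm out); it pushes back with about 6 N there, 13 N when 11 mm further down, and bottoms with fresh_mid 38 mm out. It reads 0.005 with the filter locked. It carries the filter's weight, so the filter must be pushed.
- lever (a joint): Water lever of the station: 0 = off, leaning towards the robot's side; 1.0 rad = fully on, leaning away; it stays where it is left and moves easily (about 1 N at the ball). Starts between 0 and 0.12.
- lever_tip (a point): Centre of the red ball, 26 mm wide, on the 80 mm water lever left of the holder, about 122 mm above the table. From off to on it travels 77 mm away from the robot's side, along (its y axis) cross (up), rising 10 mm midway and falling again. Its y axis is the level hinge axis.
- used_mid (a point): Used filter cartridge: shape and size of the fresh one but with orange cap, band and grip bar; upright on the table. Point on its axis, half-way up (72 mm). Leave it.
- mug: White mug, 80 mm wide, 90 mm tall, on the table; origin at the centre of its underside. Leave it.
- jar: Amber jar with a yellow lid, 72 mm wide, 110 mm tall, on the table; origin at the centre of its underside. Leave it.
Not all that is in view belongs to the job. Of the things that look like the part that bears fresh_mid, the middle-sized one is meant.

How it is judged (in metres and radians):
On the way, in this order (a step that is already met when the one before it is completed fails the run):
1. the fresh filter is pushed in, turned and clicked home in the holder (z of fresh_mid in the frame of socket between 0.0435 and 0.05 m and angle between the x axis of fresh_mid and the x axis of socket, either way round above 1.3 rad and angle between the z axis of fresh_mid and the z axis of socket, either way round below 0.12 rad and distance between fresh_mid and socket below 0.056 m), for 0.3 s.
2. then the water lever is swung over to on (value of joint lever above 0.8 rad), for 0.2 s.
At the end, for the whole second after the job is handed in: Fresh filter at rest, locked: turned over 74.5 deg from the slots, sprung back (fresh_mid 43.5-50 mm out of the mouth, under 56 mm from its centre), axes within 0.12 rad; lever over 0.8 rad; used filter, mug, jar upright (0.4 rad) within 30 mm of their starts (all of step 1 and value of joint lever above 0.8 rad and linear speed of fresh below 0.02 m/s); the robot touches nothing.
It fails at once if the water is turned on before the filter is locked (value of joint lever above 0.4 rad and not (z of fresh_mid in the frame of socket between 0.0435 and 0.05 m and angle between the x axis of fresh_mid and the x axis of socket, either way round above 1.3 rad and angle between the z axis of fresh_mid and the z axis of socket, either way round below 0.12 rad and distance between fresh_mid and socket below 0.056 m)).
It fails at once if the used filter is shifted by more than 30 mm or tipped over (distance of used_mid from where it was at the start of the episode above 0.03 m or angle between used_mid's own z axis and vertical above 0.4 rad).
It fails at once if the mug is shifted by more than 30 mm or tipped over (distance of mug from where it was at the start of the episode above 0.03 m or angle between mug's own z axis and vertical above 0.4 rad).
It fails at once if the jar is shifted by more than 30 mm or tipped over (distance of jar from where it was at the start of the episode above 0.03 m or angle between jar's own z axis and vertical above 0.4 rad).
It also fails if it takes over 64 s, if anything falls off the work surface, if the arm or the gripper's body presses on something with over 40 N, if the wrist force passes 120 N, or if a joint passes its speed limit or range.

## Working session

There is one attempt and no reset: what is moved stays moved. The work goes in short steps, Python scripts to look and compute and a tool call to move; the robot and the scene stay as the last step left them, time stands still between calls to the robot, and variables do not carry over. Pictures are saved under pics/ and viewed, about 8 in all and at most 12, crops included, and the job is handed in when it is done.

Besides the shell and the picture viewer there is one more tool, called after "Emit:" as name(argument=value, ...), one argument or row to a line, values as JSON. step_arm: Moves the arm, as the interface text tells. Its arguments: {"type":"object","properties":{"rows":{"type":"array","items":{"type":"array","items":{"type":"number"}}},"fingers":{"type":"number"}},"required":["rows"]}

```bash
ls; mkdir -p pics; python3 - <<'E'
from rig import r
import cv2,numpy as np
for n in("side","top"):
    im=r.snapshot(n); cv2.imwrite(f"pics/{n}0.png",im)
    c=r.get_calibration(n); R=np.array(c["R"]);t=np.array(c["t"]); print(n,c["fx"],c["cx"],c["cy"],"pos",(-R.T@t).round(),R.round(2).tolist())
    for l in("fresh_mid","fresh_bar","fresh_foot","socket","socket_slot","socket_lock","lever_tip","used_mid","mug","jar"):
        print(l,[(round(d["score"],2),(np.array(d["location"])*[512,384]).round(1).tolist()) for d in r.place_of(l,n)])
print(r.state())
a=cv2.imread("pics/side0.png");b=cv2.imread("pics/top0.png")
E
```

```text
pics
side 351.38956971258364 254.16749061392625 188.66101693471302 pos [ 426. -747.  684.] [[0.99, -0.15, -0.01], [-0.11, -0.64, -0.76], [0.11, 0.76, -0.65]]
fresh_mid [(0.98, [248.6, 285.6]), (0.76, [297.2, 291.7]), (0.73, [181.4, 267.7])]
fresh_bar [(0.93, [174.0, 246.3])]
fresh_foot [(0.95, [298.7, 307.9]), (0.73, [189.0, 299.0]), (0.62, [253.0, 304.2]), (0.21, [251.1, 284.6])]
socket [(0.86, [267.0, 154.6])]
socket_slot [(0.73, [270.5, 139.3])]
socket_lock [(0.85, [274.2, 155.1]), (0.47, [247.7, 270.4])]
lever_tip [(0.63, [226.3, 132.9])]
used_mid [(0.8, [250.8, 233.1]), (0.28, [223.1, 135.2])]
mug [(0.6, [332.3, 231.4])]
jar [(0.66, [344.8, 296.1])]
top 355.1138937183775 264.8545455908559 182.46811242379277 pos [410. -41. 858.] [[-0.02, -1.0, 0.02], [-0.99, 0.02, -0.17], [0.17, -0.03, -0.99]]
fresh_mid [(0.94, [388.6, 168.5]), (0.75, [385.0, 207.2]), (0.6, [377.4, 272.6])]
fresh_bar [(0.76, [389.3, 275.0]), (0.63, [391.0, 207.7]), (0.57, [397.3, 161.5])]
fresh_foot [(0.94, [382.5, 173.8]), (0.91, [374.3, 209.1]), (0.75, [143.7, 213.4]), (0.73, [364.0, 267.1])]
socket [(0.92, [20
[... 158 characters left out ...]
.3])]
jar [(0.69, [374.8, 129.1])]
{'clock': 1.1, 'qpos': array([-1.40509202e+00,  1.58396434e-01,  1.59697387e+00, -3.15644620e-05,
        1.38619488e+00, -2.10111004e-01]), 'dq': array([ 0.00022677, -0.00180793, -0.00140535, -0.00014787,  0.00051749,
        0.00147507]), 'joint_efforts': array([-6.65994921e-04, -3.96021152e+01, -3.31704032e+01, -4.23150996e-04,
        6.58925092e-04,  5.85164685e-06]), 'position': array([ 211.00742795, -534.87844806,  231.31425465]), 'ee_rot': array([ 3.08626396e+00,  5.86865365e-01, -4.96845581e-05]), 'wrist_force': array([-0.10251243,  0.60352763, -0.4474812 ]), 'moment': array([ 0.0092749, -0.0329085,  0.0226001]), 'gripper_width': 85.65241363868896}
```

View pics/side0.png

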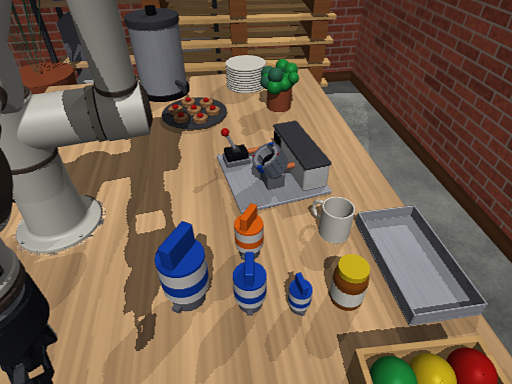

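View pics/top0.png

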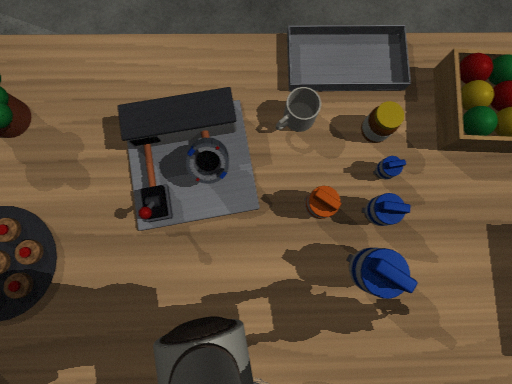

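Candidates for the fresh filter, all blue-capped: large at side (182,265) / top (382,272), middle at side (250,285) / top (388,209), and small at side (299,293) / top (390,167). The orange one, at side (249,233) / top (324,202), is the used filter. I choose the middle blue one. Next, one close crop to check it.

```bash
python3 - <<'E'
import cv2,numpy as np
s=cv2.imread("pics/side0.png");t=cv2.imread("pics/top0.png")
def c(im,x,y,w,h): return cv2.resize(im[y:y+h,x:x+w],(400,300),interpolation=cv2.INTER_CUBIC)
o=np.vstack([np.hstack([c(s,200,240,80,60+15)[:300],c(t,350,180,80,60)]),np.hstack([c(s,215,110,100,75),c(t,125,115,120,90)])])
cv2.imwrite("pics/c1.png",o)
E
```

```text
(no output)
```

View pics/c1.png

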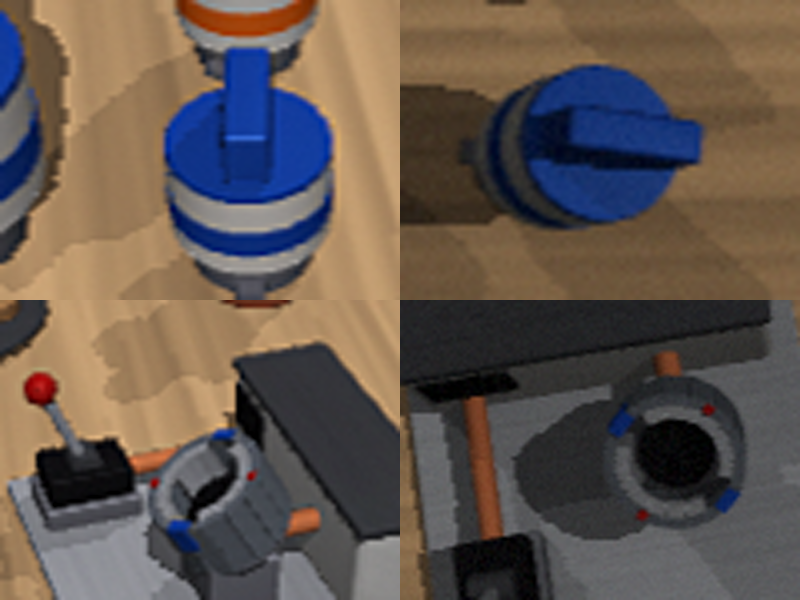

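The crop confirms the middle filter: blue bar, white body, grey neck. The holder marks show clearly, with blue at side (270.5,144) and (261,169) and red at (277.5,154) and (253,156). Next I fit the poses.

```bash
cat > h.py <<'E'
import numpy as np,cv2
from scipy.optimize import least_squares
from scipy.spatial.transform import Rotation as Ro
from rig import r
C={n:r.get_calibration(n) for n in("side","top")}
def proj(n,X):
    c=C[n];p=np.atleast_2d(X)@np.array(c["R"]).T+np.array(c["t"])
    return np.c_[c["fx"]*p[:,0]/p[:,2]+c["cx"],c["fy"]*p[:,1]/p[:,2]+c["cy"]]
def blobs(n,im,lo,hi,box,k):  # hsv centroids within box x,y,w,h ; k largest
    x,y,w,h=box;m=cv2.inRange(cv2.cvtColor(im[y:y+h,x:x+w],cv2.COLOR_BGR2HSV),lo,hi)
    _,_,st,ce=cv2.connectedComponentsWithStats(m)
    i=1+np.argsort(-st[1:,4])[:k]
    return [(round(ce[j][0]+x,2),round(ce[j][1]+y,2),int(st[j,4])) for j in i]
def tri(us,ut):
    return least_squares(lambda X:np.r_[(proj("side",X)-us).ravel(),(proj("top",X)-ut).ravel()],[450,0,100])
def rotframe(a,b,tilt=np.pi/6): # z tilts toward heading a; x turned by b about z
    return (Ro.from_euler("z",a)*Ro.from_euler("y",tilt)*Ro.from_euler("z",b)).as_matrix()
def sockpts(p): # x,y,a,b,rb,rr
    R=rotframe(p[2],p[3]);o=np.array([p[0],p[1],115])
    th=-np.radians(84);d=np.array([np.cos(th),np.sin(th),0])
    return np.array([o+R@[p[4],0,0],o-R@[p[4],0,0],o+R@d*p[5],o-R@d*p[5]])
E
python3 - <<'E'
from h import *
I={n:cv2.imread(f"pics/{n}0.png") for n in C}
bl=((105,120,40),(130,255,255));rd=((0,130,60),(6,255,255));rd2=((170,100,50),(180,255,255))
S=(240,135,50,45);T=(183,140,50,45)
for n,b in(("side",S),("top",T)):
    print(n,"blue",blobs(n,I[n],*bl,b,3),"red",blobs(n,I[n],*rd,b,4),blobs(n,I[n],*rd2,b,4))
print("ball",blobs("side",I["side"],*rd,(215,122,20,20),2),blobs("top",I["top"],*rd,(130,195,35,35),2))
us=np.array([[270.5,143.75],[260.75,168.75],[277.5,153.75],[253.25,155.75]])
ut=np.array([[191,151],[223.1,174.4],[217.4,148],[197.6,179.5]])
for i in range(4):
    f=tri(us[i],ut[i]);print(f.x.round(1),f.fun.round(1))
best=None
for b in np.arange(0,6.3,.5):
    f=least_squares(lambda p:np.r_[(proj("side",sockpts(p))-us).ravel(),(proj("top",sockpts(p))-ut).ravel()],[530,50,3.1,b,40,40])
    if best is None or f.cost<best.cost: best=f
print("sock",best.x.round(3),best.cost,best.fun.round(1))
f=tri([225.,132.],[146.,213.]);print("ball",f.x,f.fun)
# filter
fs=np.array([[245.6,252],[253.6,252],[245.6,274.5],[253.6,274.5]]);ft=np.array([[384,201.6],[410.4,204.4]])
def bar(p):
    q=[]
    for sx,sy in((1,1),(1,-1),(-1,1),(-1,-1)):
        c,s=np.cos(p[2]),np.sin(p[2]);q.append([p[0]+28*sx*c-9*sy*s,p[1]+28*sx*s+9*sy*c,144])
    return np.array(q)
def res(p):
    q=bar(p); return np.r_[(proj("side",q)-fs).ravel(),(proj("top",q[[0,2]])-ft).ravel()]
f=least_squares(res,[400,-380,1.5]);print("filt",f.x,f.cost,f.fun.round(1))
E
```

```text
side blue [(np.float64(260.26), np.float64(168.5), 42), (np.float64(270.83), np.float64(143.25), 12)] red [(np.float64(277.33), np.float64(153.33), 3), (np.float64(253.0), np.float64(155.5), 2)] [(np.float64(253.5), np.float64(154.5), 2), (np.float64(278.0), np.float64(154.0), 1)]
top blue [(np.float64(190.79), np.float64(151.21), 47), (np.float64(222.61), np.float64(174.58), 33)] red [(np.float64(197.33), np.float64(178.83), 6), (np.float64(217.0), np.float64(147.8), 5)] [(np.float64(217.0), np.float64(147.0), 3), (np.float64(196.5), np.float64(180.0), 2), (np.float64(196.0), np.float64(178.0), 1), (np.float64(219.0), np.float64(147.0), 1)]
ball [(np.float64(224.51), np.float64(131.68), 53)] [(np.float64(144.54), np.float64(212.24), 92)]
[599.8  91.7 130.7] [ 0.9 -0.2 -0.   0.7]
[557.9  28.1  92.3] [-0.1  0.   0.  -0.1]
[606.5  36.4 131.9] [ 0.1 -0.  -0.   0.1]
[545.5  82.1 100.9] [ 0.1 -0.  -0.   0.1]
sock [577.298  59.235   3.425   3.775  42.527  40.497] 2.7188540720247127 [ 0.5 -0.6 -0.8 -1.2  0.6  0.8  0.4 -0.  -0.1  1.   0.4  0.3 -0.2 -0.4
  0.3 -0.3]
ball [473.40819823 181.60117531 128.07918802] [-0.21925836  0.03857745 -0.00297888 -0.14935085]
filt [ 481.00948578 -329.88939111    1.42548865] 42.22619428007033 [ 1.8 -0.7  3.  -0.8  1.6  0.5  3.4  0.4 -0.9  4.9 -0.   5.6]
```

```bash
python3 - <<'E'
from h import *
fs=np.array([[245.6,252],[253.6,252],[245.6,274.5],[253.6,274.5]]);ft=np.array([[384,201.6],[410.4,204.4]])
def bar(p):
    q=[]
    for sx,sy in((1,1),(1,-1),(-1,1),(-1,-1)):
        c,s=np.cos(p[2]),np.sin(p[2]);q.append([p[0]+28*sx*c-9*sy*s,p[1]+28*sx*s+9*sy*c,144])
    return np.array(q)
def res(p):
    q=bar(p); return np.r_[(proj("side",q)-fs).ravel(),(proj("top",q[[1,3]])-ft).ravel()]
f=least_squares(res,[400,-380,1.5]);print("filt",f.x,f.cost,f.fun.round(1))
I={n:cv2.imread(f"pics/{n}0.png") for n in C}
for n,k in(("side",(199,240,90,75)),("top",(352,180,70,52))):
    print(blobs(n,I[n],(105,120,30),(130,255,255),k,2))
for n in C: print(proj(n,[[f.x[0],f.x[1],z] for z in (0,72,106,144)]).round(1).tolist())
# socket with marker fit, blob centroids, extra free height
us=np.array([[270.8,143.4],[260.4,168.6],[277.4,153.6],[253.2,155.4]]);ut=np.array([[190.8,151.2],[222.7,174.5],[217.1,147.7],[197.,179.]])
for h in (0,3):
    def R(p): 
        q=sockpts(p[:6])+[0,0,p[6]*(h>0)]; return np.r_[(proj("side",q)-us).ravel(),(proj("top",q)-ut).ravel()]
    g=least_squares(R,[577,59,3.4,3.8,42,40,0]);print(g.x.round(3),g.cost)
print(rotframe(g.x[2],g.x[3]).round(3))
s=r.state();print(Ro.from_rotvec(s["ee_rot"]).as_matrix().round(3))
E
```

```text
filt [ 475.6132541  -329.41935004    1.43461298] 3.1235717145843527 [-1.  -0.5  0.1 -0.7 -1.2  0.7  0.6  0.5 -0.4 -1.1  0.4 -0.6]
[(np.float64(249.06), np.float64(273.93), 870), (np.float64(249.87), np.float64(298.25), 175)]
[(np.float64(390.17), np.float64(208.19), 798), (np.float64(370.9), np.float64(212.06), 62)]
[[250.5, 304.5], [249.9, 285.0], [249.6, 274.9], [249.2, 262.9]]
[[373.8, 212.4], [384.4, 209.7], [390.1, 208.3], [397.0, 206.5]]
[577.487  60.106   3.426   3.766  42.55   40.5     0.   ] 2.1289142097206764
[577.61   60.325   3.424   3.768  42.573  40.541  -0.633] 2.0819944116489393
[[ 0.511 -0.713 -0.48 ]
 [ 0.758  0.637 -0.139]
 [ 0.405 -0.293  0.866]]
[[ 0.93   0.367 -0.   ]
 [ 0.367 -0.93  -0.   ]
 [-0.     0.    -1.   ]]
```

The rows only shift the tool and turn it about its own z, while the holder is tilted 30°. The tool has to tilt somehow, so I test what the arm does at the edge of its reach, over a clear area.

Emit:
step_arm(
  rows=[
    [0,5,0,0],
    [0,10,0,0],
    [0,15,0,0],
    [0,20,0,0],
    [0,25,0,0],
    [0,30,0,0],
    [0,35,0,0],
    [0,40,0,0],
    [0,45,0,0],
    [0,45,0,0],
  ],
)

```text
clock: 2.1
position: [327.5, -830.5, 206.5]
ee_rot: [3.049, 0.58, 0.011]
wrist_force: [0.2, -0.8, 0.6]
gripper_width: 85.5
```

```bash
python3 - <<'E'
from h import *
s=r.state();print(s["clock"],s["qpos"].round(3),s["position"].round(1));print(Ro.from_rotvec(s["ee_rot"]).as_matrix().round(3))
E
```

```text
2.1 [-1.332  1.172  0.184  0.005  1.747 -0.136] [ 327.5 -830.5  206.5]
[[ 0.93   0.367  0.014]
 [ 0.367 -0.93  -0.036]
 [ 0.     0.039 -0.999]]
```

Confirmed: at the edge of reach the arm trades position for tilt (2.2° outward so far). Calls are relative to the measured pose, so the tilt should add up.

Emit:
step_arm(
  rows=[
    [0,50,-10,0],
    [0,50,-10,0],
    [0,50,-10,0],
    [0,50,-10,0],
    [0,50,-10,0],
    [0,50,-10,0],
    [0,50,-10,0],
    [0,50,-10,0],
  ],
)

```text
clock: 2.9
position: [332.0, -841.6, 207.9]
ee_rot: [3.011, 0.572, 0.023]
wrist_force: [0.2, 0.1, 0.7]
gripper_width: 85.0
```

```bash
cat > st.py <<'E'
from h import *
s=r.state();print(s["clock"],s["qpos"].round(3),s["position"].round(1),s["wrist_force"].round(1),s["gripper_width"]);print(Ro.from_rotvec(s["ee_rot"]).as_matrix().round(3))
E
python3 st.py
```

```text
2.9 [-1.332  1.171  0.184  0.011  1.709 -0.135] [ 332.  -841.6  207.9] [0.2 0.1 0.7] 85.00471274676585
[[ 0.93   0.366  0.029]
 [ 0.367 -0.927 -0.073]
 [ 0.     0.078 -0.997]]
```

Each call adds about 2.2°, so the tool can be tilted in steps while stretched out in a chosen direction. For the grasp I need it vertical again, so I undo this tilt at the inner reach limit, along the same heading.

Emit:
step_arm(
  rows=[
    [0,-5,-2,0],
    [0,-10,-4,0],
    [0,-15,-6,0],
    [0,-20,-8,0],
    [0,-25,-10,0],
    [0,-30,-10,0],
    [0,-35,-10,0],
    [0,-40,-10,0],
    [0,-45,-10,0],
    [0,-50,-10,0],
  ],
)

```text
clock: 3.9
position: [168.6, -427.2, 272.3]
ee_rot: [3.009, 0.573, 0.022]
wrist_force: [-0.9, 0.6, 1.0]
gripper_width: 85.7
```

Emit:
step_arm(
  rows=[
    [0,-5,0,0],
    [0,-10,0,0],
    [0,-15,0,0],
    [0,-20,0,0],
    [0,-25,0,0],
  ],
)

```text
clock: 4.4
position: [93.0, -235.5, 253.0]
ee_rot: [3.045, 0.577, 0.017]
wrist_force: [0.8, -0.8, 0.7]
gripper_width: 85.3
```

```bash
python3 st.py
```

```text
4.4 [-1.722 -0.945  2.358  0.025  1.691 -0.522] [  93.  -235.5  253. ] [ 0.8 -0.8  0.7] 85.34804003315176
[[ 0.931  0.365  0.019]
 [ 0.366 -0.93  -0.04 ]
 [ 0.003  0.044 -0.999]]
```

Emit:
step_arm(
  rows=[
    [0,-30,0,0],
    [0,-30,0,0],
    [0,-30,0,0],
  ],
)

```text
clock: 4.7
position: [88.1, -224.7, 256.3]
ee_rot: [3.082, 0.584, 0.005]
wrist_force: [0.1, -0.5, 0.2]
gripper_width: 85.3
```

```bash
python3 st.py
```

```text
4.7 [-1.724 -0.944  2.351  0.005  1.731 -0.527] [  88.1 -224.7  256.3] [ 0.1 -0.5  0.2] 85.30517155985113
[[ 0.931  0.366  0.004]
 [ 0.366 -0.931 -0.004]
 [ 0.002  0.005 -1.   ]]
```

The tool is vertical again. Next I go above the filter with the jaws across its bar and the fingers partly closed to clear the neighbours.

Emit:
step_arm(
  rows=[
    [3.6,2.7,0,-6.8],
    [7.2,5.3,0,-13.5],
    [10.7,8.0,0,-20.2],
    [14.3,10.6,0,-27],
    [17.9,13.3,0,-33.7],
    [21.5,16.0,0,-40.5],
    [25.1,18.6,0,-47.2],
    [28.7,21.3,0,-54],
    [32.2,23.9,0,-60.7],
    [32.2,23.9,0,-60.7],
  ],
  fingers=110,
)

```text
clock: 5.7
position: [479.2, -329.6, 256.2]
ee_rot: [2.359, 2.067, 0.003]
wrist_force: [-1.2, -0.2, -0.4]
gripper_width: 48.8
```

```bash
python3 st.py; python3 - <<'E'
from h import *
s=r.state();p=s["position"];R=Ro.from_rotvec(s["ee_rot"]).as_matrix()
im=r.snapshot("side");tp=r.snapshot("top")
for n,i in(("side",im),("top",tp)):
    for q in proj(n,[p,[475.6,-329.4,144],[475.6,-329.4,106]]): cv2.drawMarker(i,tuple(int(round(v)) for v in q),(0,255,0),0,5)
a=cv2.resize(im[170:320,150:350],(800,600))[:, :];b=cv2.resize(tp[110:310,300:500],(600,600))
cv2.imwrite("pics/a2.png",cv2.resize(np.hstack([a,b]),(800,343)))
E
```

```text
5.7 [-8.110e-01  1.550e-01  1.551e+00  1.000e-03  1.430e+00 -6.800e-01] [ 479.2 -329.6  256.2] [-1.2 -0.2 -0.4] 48.77429853924189
[[ 0.131  0.991  0.004]
 [ 0.991 -0.131 -0.003]
 [-0.002  0.005 -1.   ]]
```

View pics/a2.png

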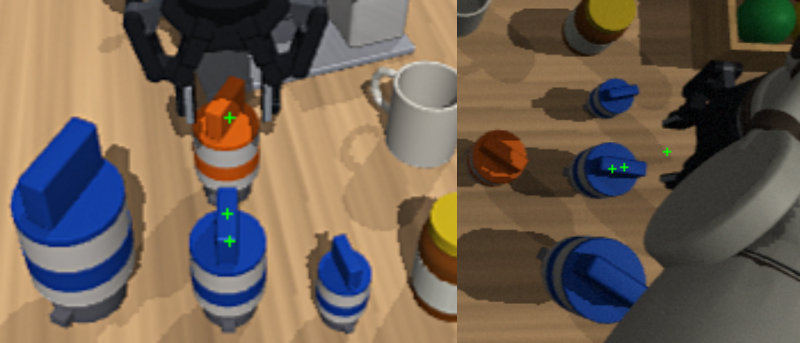

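TCP and fingers sit squarely over the middle blue filter, with bar centre at crop (227,214) and fingers at 190 and 270. I descend and grip.

Emit:
step_arm(
  rows=[
    [0,-0.4,4,0],
    [0,-0.4,8,0],
    [0,-0.4,11,0],
    [0,-0.4,13,0],
    [0,-0.4,14.3,0],
    [0,-0.4,14.3,0],
  ],
)

```text
clock: 6.4
position: [471.4, -328.3, 113.7]
ee_rot: [2.366, 2.063, 0.001]
wrist_force: [-0.2, 0.3, -0.8]
gripper_width: 48.4
```

Emit:
step_arm(
  rows=[
    [0,0,0,0],
    [0,0,0,0],
    [0,0,0,0],
    [0,0,0,0],
    [0,0,0,0],
    [0,0,0,0],
    [0,0,0,0],
  ],
  fingers=255,
)

```text
clock: 7.1
position: [472.5, -329.3, 115.5]
ee_rot: [2.363, 2.06, 0.001]
wrist_force: [0.4, -0.1, 5.3]
gripper_width: 17.1
```

```bash
python3 st.py
```

```text
7.1 [-0.819  0.271  1.705  0.     1.159 -0.682] [ 472.5 -329.3  115.5] [ 0.4 -0.1  5.3] 17.068635766322878
[[ 0.136  0.991  0.005]
 [ 0.991 -0.136 -0.004]
 [-0.004  0.005 -1.   ]]
```

Emit:
step_arm(
  rows=[
    [0,0,-2,0],
    [0,0,-6,0],
    [0,0,-11,0],
    [0,0,-16,0],
    [0,0,-21,0],
    [0,0,-26,0],
    [0,0,-30,0],
    [0,0,-30,0],
  ],
)

```text
clock: 7.9
position: [472.1, -329.2, 422.4]
ee_rot: [2.355, 2.053, 0.001]
wrist_force: [1.1, 0.0, -3.8]
gripper_width: 17.1
```

Emit:
step_arm(
  rows=[
    [4,0.8,0,3],
    [9,1.8,0,6],
    [13.8,2.7,0,9],
    [18.6,3.6,0,12],
    [23.5,4.6,0,15],
    [28.4,5.6,0,18],
    [33.3,6.5,0,21],
    [38.2,7.5,0,24],
    [43.1,8.4,0,27],
    [48,9.4,0,30.1],
  ],
)

```text
clock: 8.9
position: [630.3, 135.6, 415.5]
ee_rot: [2.811, 1.369, 0.001]
wrist_force: [1.9, -1.2, -4.8]
gripper_width: 16.8
```

```bash
python3 st.py
```

```text
8.9 [ 0.031  0.299  1.076 -0.014  1.76   0.693] [630.3 135.6 415.5] [ 1.9 -1.2 -4.8] 16.845347163551523
[[ 0.616  0.787  0.007]
 [ 0.787 -0.616 -0.013]
 [-0.006  0.014 -1.   ]]
```

Emit:
step_arm(
  rows=[
    [4,2.9,0,0],
    [8.1,5.9,0,0],
    [12.2,8.8,0,0],
    [16.2,11.7,0,0],
    [24,17.4,0,0],
    [24,17.4,0,0],
    [24,17.4,0,0],
  ],
)

```text
clock: 9.6
position: [811.1, 191.1, 373.0]
ee_rot: [2.805, 1.367, 0.048]
wrist_force: [-0.4, -0.2, -2.9]
gripper_width: 17.1
```

Emit:
step_arm(
  rows=[
    [24,17.4,0,0],
    [24,17.4,0,0],
  ],
)

```text
clock: 9.8
position: [832.2, 200.1, 351.0]
ee_rot: [2.795, 1.362, 0.108]
wrist_force: [0.5, -0.7, -3.5]
gripper_width: 16.7
```

Emit:
step_arm(
  rows=[
    [24,17.4,0,0],
    [24,17.4,0,0],
  ],
)

```text
clock: 10.0
position: [852.2, 208.6, 327.6]
ee_rot: [2.785, 1.358, 0.165]
wrist_force: [-0.1, -0.3, -3.7]
gripper_width: 17.2
```

Emit:
step_arm(
  rows=[
    [24,17.4,0,0],
    [24,17.4,0,0],
    [24,17.4,0,0],
  ],
)

```text
clock: 10.3
position: [872.3, 218.0, 301.9]
ee_rot: [2.774, 1.354, 0.222]
wrist_force: [-0.3, -0.1, -3.8]
gripper_width: 17.2
```

```bash
python3 st.py
```

```text
10.3 [0.11  1.065 0.184 0.005 1.741 0.774] [872.3 218.  301.9] [-0.3 -0.1 -3.8] 17.219887399535793
[[ 0.607  0.78   0.149]
 [ 0.787 -0.617  0.021]
 [ 0.108  0.105 -0.989]]
```

Emit:
step_arm(
  rows=[
    [26,15,-14,0],
    [26,15,-14,0],
  ],
)

```text
clock: 10.5
position: [872.5, 230.2, 326.5]
ee_rot: [2.763, 1.349, 0.281]
wrist_force: [0.7, 0.5, -2.8]
gripper_width: 17.0
```

Emit:
step_arm(
  rows=[
    [26,15,-14,0],
    [26,15,-14,0],
  ],
)

```text
clock: 10.7
position: [872.2, 241.6, 353.7]
ee_rot: [2.75, 1.344, 0.343]
wrist_force: [-0.1, -0.2, -3.7]
gripper_width: 17.0
```

Emit:
step_arm(
  rows=[
    [26,15,-14,0],
    [26,15,-14,0],
  ],
)

```text
clock: 10.9
position: [871.5, 251.5, 379.6]
ee_rot: [2.736, 1.338, 0.404]
wrist_force: [0.3, -0.0, -4.4]
gripper_width: 17.2
```

Emit:
step_arm(
  rows=[
    [26,15,-14,0],
    [26,15,-14,0],
  ],
)

```text
clock: 11.1
position: [869.7, 260.2, 406.6]
ee_rot: [2.722, 1.333, 0.464]
wrist_force: [-0.2, 0.7, -4.0]
gripper_width: 17.3
```

```bash
python3 st.py
```

```text
11.1 [0.152 0.953 0.183 0.018 1.693 0.817] [869.7 260.2 406.6] [-0.2  0.7 -4. ] 17.250806039423683
[[ 0.577  0.759  0.301]
 [ 0.782 -0.62   0.064]
 [ 0.235  0.199 -0.951]]
```

Emit:
step_arm(
  rows=[
    [28,12,-3,0],
    [28,12,-3,0],
  ],
)

```text
clock: 11.3
position: [876.3, 281.6, 408.2]
ee_rot: [2.707, 1.326, 0.524]
wrist_force: [-0.5, 0.1, -4.5]
gripper_width: 17.0
```

Emit:
step_arm(
  rows=[
    [28,12,-3,0],
    [28,12,-3,0],
  ],
)

```text
clock: 11.5
position: [881.3, 301.4, 411.1]
ee_rot: [2.693, 1.322, 0.579]
wrist_force: [0.1, 0.0, -4.1]
gripper_width: 17.2
```

Emit:
step_arm(
  rows=[
    [28,12,-3,0],
    [28,12,-3,0],
  ],
)

```text
clock: 11.7
position: [885.1, 319.3, 418.8]
ee_rot: [2.678, 1.316, 0.637]
wrist_force: [0.2, -0.7, -3.7]
gripper_width: 16.8
```

Emit:
step_arm(
  rows=[
    [28,12,-3,0],
    [28,12,-3,0],
  ],
)

```text
clock: 11.9
position: [887.9, 335.5, 429.6]
ee_rot: [2.662, 1.311, 0.697]
wrist_force: [-0.0, 0.1, -2.8]
gripper_width: 16.4
```

```bash
python3 st.py
```

```text
11.9 [0.231 0.946 0.184 0.011 1.541 0.889] [887.9 335.5 429.6] [-0.   0.1 -2.8] 16.447353952677627
[[ 0.527  0.728  0.438]
 [ 0.771 -0.627  0.115]
 [ 0.358  0.278 -0.891]]
```

Emit:
step_arm(
  rows=[
    [29,10,-3,0],
    [29,10,-3,0],
    [29,10,-3,0],
  ],
)

```text
clock: 12.2
position: [883.1, 362.5, 445.2]
ee_rot: [2.646, 1.306, 0.756]
wrist_force: [0.7, 0.5, -3.8]
gripper_width: 17.2
```

```bash
python3 st.py; cat >> h.py <<'E'
P=[577.5,60.1,115]; SA,SB=3.425,3.767
def plan(off=None,L=43.5):
    s=r.state();Rt=Ro.from_rotvec(s["ee_rot"]).as_matrix();p=s["position"];S=rotframe(SA,SB)
    mid=p+Rt@[0,0,L]; ms=S.T@(mid-np.array(P))
    ax=S.T@(-Rt[:,2]); bx=S.T@Rt[:,0]
    print("clock",s["clock"],"F",s["wrist_force"].round(1),"Fsock",(S.T@s["wrist_force"]).round(1),"w",round(s["gripper_width"],1))
    print("mid in socket",ms.round(1),"axis err deg",np.degrees(ax[:2]).round(2),"bar angle deg",np.degrees(np.arctan2(bx[1],bx[0])).round(2))
    if off is not None:
        d=Rt.T@(S@(np.array(off)-ms)); print("tool shift cm to",off,(d/10).round(2))
    return s,Rt,S,ms
E
python3 -c "
from h import *
plan((0,0,150)); plan((0,0,90))"
```

```text
12.2 [0.263 0.934 0.184 0.002 1.513 0.917] [883.1 362.5 445.2] [ 0.7  0.5 -3.8] 17.19439569747613
[[ 0.51   0.719  0.471]
 [ 0.767 -0.629  0.129]
 [ 0.389  0.295 -0.872]]
clock 12.2 F [ 0.7  0.5 -3.8] Fsock [-0.8  0.9 -3.7] w 17.2
mid in socket [ 518.6 -122.1   53.5] axis err deg [ 0.87 -0.08] bar angle deg 0.57
tool shift cm to (0, 0, 150) [-51.87 -12.74  -8.85]
clock 12.2 F [ 0.7  0.5 -3.8] Fsock [-0.8  0.9 -3.7] w 17.2
mid in socket [ 518.6 -122.1   53.5] axis err deg [ 0.87 -0.08] bar angle deg 0.57
tool shift cm to (0, 0, 90) [-51.78 -12.73  -2.85]
```

The tilt matches the holder within 0.9° and the bar lines up within 0.6°. I move to above the mouth along its axis.

Emit:
step_arm(
  rows=[
    [-1,0,-4.5,0],
    [-5,-1,-8,0],
    [-9.5,-2.2,-11,0],
    [-14,-3.4,-13.5,0],
    [-19,-4.6,-13.9,0],
    [-24,-5.8,-13.9,0],
    [-29,-7,-13.9,0],
    [-33.5,-8.2,-13.9,0],
    [-38,-9.3,-13.9,0],
    [-42.5,-10.4,-13.9,0],
  ],
)

```text
clock: 13.2
position: [539.1, 96.8, 380.0]
ee_rot: [2.644, 1.306, 0.757]
wrist_force: [-0.2, -0.8, -3.0]
gripper_width: 16.9
```

```bash
python3 -c "
from h import *
plan((0,0,130))"
```

```text
clock 13.2 F [-0.2 -0.8 -3. ] Fsock [-2.   0.5 -2.4] w 16.9
mid in socket [115.  -26.8 199.3] axis err deg [ 0.85 -0.  ] bar angle deg 0.65
tool shift cm to (0, 0, 130) [-11.37  -2.81   7.1 ]
```

Emit:
step_arm(
  rows=[
    [-4,-1,0,0],
    [-8,-2,0,0],
    [-11.4,-2.8,0,0.7],
    [-11.4,-2.8,4,0.7],
    [-11.4,-2.8,7.5,0.7],
    [-11.4,-2.8,9,0.7],
    [-11.4,-2.8,9,0.7],
  ],
)

```text
clock: 13.9
position: [502.1, 39.1, 246.3]
ee_rot: [2.657, 1.294, 0.754]
wrist_force: [-1.2, -0.2, -3.6]
gripper_width: 17.3
```

```bash
python3 - <<'E'
from h import *
s,Rt,S,ms=plan((0,0,90))
S_=r.snapshot("side");T_=r.snapshot("top")
p=s["position"];foot=p+Rt@[0,0,115.5]
for n,i in(("side",S_),("top",T_)):
    cv2.imwrite(f"pics/{n}3.png",i)
    print(n,"foot,bar,socket",proj(n,[foot,p,P]).round(1).tolist())
a=S_[80:200,190:350];b=T_[80:240,110:290]
cv2.imwrite("pics/a3.png",np.hstack([cv2.resize(a,(533,400),interpolation=cv2.INTER_CUBIC)[:, :400],cv2.resize(b,(400,400*160//180),interpolation=cv2.INTER_CUBIC).__class__(0) if 0 else cv2.resize(b,(400,400),interpolation=cv2.INTER_CUBIC)]))
E
```

```text
clock 13.9 F [-1.2 -0.2 -3.6] Fsock [-2.2  1.8 -2.5] w 17.3
mid in socket [ -1.9   2.2 109.4] axis err deg [ 0.98 -0.24] bar angle deg -0.05
tool shift cm to (0, 0, 90) [0.22 0.22 1.93]
side foot,bar,socket [[258.5, 147.8], [238.2, 119.4], [265.6, 155.0]]
top foot,bar,socket [[208.0, 170.4], [208.7, 189.2], [207.1, 163.5]]
```

View pics/a3.png

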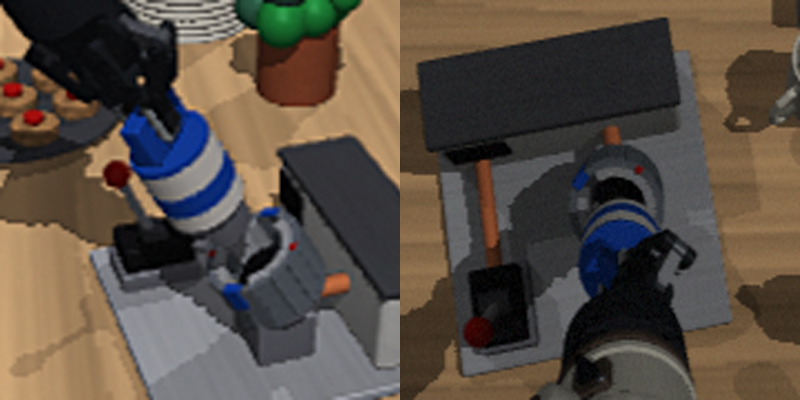

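The filter hangs over the mouth in line with it, with the foot at crop (222,235) and the mouth at (275,255). The lever is clear. I overlay the model outlines to catch any millimetre offset.

```bash
cat > ov.py <<'E'
from h import *
import sys
def overlay(out,L=43.5,boxes={"side":(215,95,80,80),"top":(165,125,80,80)},k=5):
    s,Rt,S,ms=plan((0,0,90),L); p=s["position"]; ft=p+Rt@[0,0,L+72]
    th=np.linspace(0,2*np.pi,60);o=[]
    for n in C:
        im=r.snapshot(n);x,y,w,h=boxes[n];im=cv2.resize(im[y:y+h,x:x+w],(w*k,h*k),interpolation=cv2.INTER_CUBIC)
        def circ(c,R,rad,z,col):
            X=c+np.c_[rad*np.cos(th),rad*np.sin(th),0*th+z]@R.T
            q=((proj(n,X)-[x,y]+.5)*k).round().astype(int); cv2.polylines(im,[q.reshape(-1,1,2)],True,col,1)
        F=Rt@np.diag([1,-1,-1.])
        for rad,z in((21,0),(34,36),(34,106)): circ(ft,F,rad,z,(0,255,0))
        for rad in(45,28.5): circ(np.array(P),S,rad,0,(0,255,255))
        o.append(im)
    cv2.imwrite(out,np.hstack(o))
overlay(sys.argv[1])
E
python3 ov.py pics/o4.png
```

```text
clock 14.0 F [-0.8 -0.4 -3.9] Fsock [-2.3  1.5 -3. ] w 17.2
mid in socket [-1.000e-01 -5.000e-01  1.119e+02] axis err deg [0.84 0.06] bar angle deg 0.01
tool shift cm to (0, 0, 90) [ 0.05 -0.05  2.18]
```

View pics/o4.png

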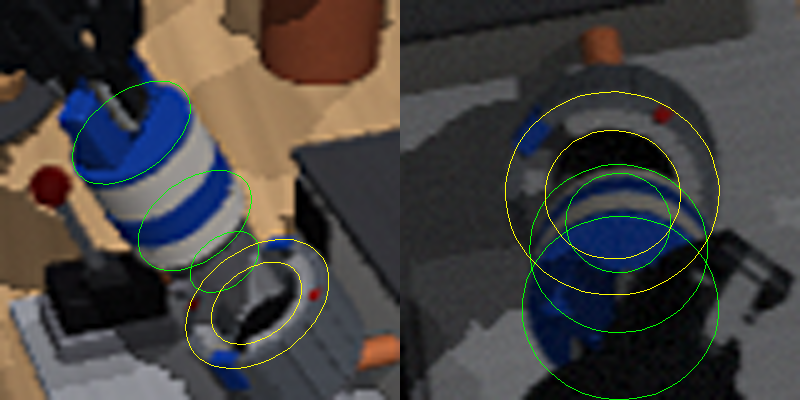

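The outlines agree within about 2 mm. I insert gently while watching the force.

Emit:
step_arm(
  rows=[
    [0,0,1,0],
    [0,0,2.2,0],
    [0,0,3.4,0],
    [0,0,3.4,0],
  ],
)

```text
clock: 14.5
position: [519.7, 42.9, 219.9]
ee_rot: [2.653, 1.292, 0.759]
wrist_force: [0.0, 0.0, -4.6]
gripper_width: 16.6
```

```bash
python3 -c "
from h import *
plan((0,0,60))"
```

```text
clock 14.5 F [ 0.   0.  -4.6] Fsock [-1.8  1.4 -4. ] w 16.6
mid in socket [-0.7 -0.5 77.5] axis err deg [0.85 0.05] bar angle deg 0.0
tool shift cm to (0, 0, 60) [ 0.1  -0.05  1.75]
```

Emit:
step_arm(
  rows=[
    [0,0,0.4,0],
    [0,0,0.8,0],
    [0,0,1.2,0],
    [0,0,1.4,0],
  ],
)

```text
clock: 14.9
position: [527.0, 45.7, 208.9]
ee_rot: [2.653, 1.292, 0.763]
wrist_force: [0.4, 5.1, -1.0]
gripper_width: 16.8
```

```bash
python3 -c "
from h import *
plan((0,0,54))"
```

```text
clock 14.9 F [ 0.4  5.1 -1. ] Fsock [ 3.6  3.2 -1.8] w 16.8
mid in socket [ 0.9 -0.7 64.1] axis err deg [0.67 0.04] bar angle deg -0.02
tool shift cm to (0, 0, 54) [-0.07 -0.07  1.01]
```

Emit:
step_arm(
  rows=[
    [0.15,-0.05,0,0],
    [0.15,-0.05,0.3,0],
    [0.15,-0.05,0.6,0],
    [0.15,-0.05,0.8,0],
  ],
)

```text
clock: 15.3
position: [531.1, 48.0, 201.8]
ee_rot: [2.653, 1.292, 0.762]
wrist_force: [-0.7, 0.9, -4.2]
gripper_width: 16.8
```

```bash
python3 -c "
from h import *
plan((0,0,54))"
```

```text
clock 15.3 F [-0.7  0.9 -4.2] Fsock [-1.4  2.3 -3.4] w 16.8
mid in socket [ 1.8 -0.  55.6] axis err deg [0.71 0.02] bar angle deg -0.03
tool shift cm to (0, 0, 54) [-0.18 -0.    0.16]
```

Emit:
step_arm(
  rows=[
    [0,0,0.4,0],
    [0,0,0.8,0],
    [0,0,1.2,0],
    [0,0,1.5,0],
    [0,0,1.5,0],
  ],
)

```text
clock: 15.8
position: [538.7, 49.7, 189.3]
ee_rot: [2.652, 1.292, 0.762]
wrist_force: [-7.5, -0.8, 4.9]
gripper_width: 16.9
```

```bash
python3 -c "
from h import *
plan((0,0,39.5))"
```

```text
clock 15.8 F [-7.5 -0.8  4.9] Fsock [-2.4  3.4  8. ] w 16.9
mid in socket [ 1.9 -0.7 40.9] axis err deg [0.72 0.07] bar angle deg 0.01
tool shift cm to (0, 0, 39.5) [-0.19 -0.07  0.15]
```

Emit:
step_arm(
  rows=[
    [0,0,0.2,0],
    [0,0,0.4,0],
    [0,0,0.4,0],
  ],
)

```text
clock: 16.1
position: [540.7, 50.1, 186.7]
ee_rot: [2.651, 1.294, 0.761]
wrist_force: [-12.5, -1.9, 8.6]
gripper_width: 16.8
```

```bash
python3 -c "
from h import *
plan((0,0,39.5))"
```

```text
clock 16.1 F [-12.5  -1.9   8.6] Fsock [-4.3  5.2 13.7] w 16.8
mid in socket [ 2.1 -1.1 37.7] axis err deg [0.74 0.06] bar angle deg 0.09
tool shift cm to (0, 0, 39.5) [-0.21 -0.11 -0.18]
```

Axial force of 17 N means the plate has just bottomed, at reading 37.7. I back off 1.2 mm and start the clockwise turn.

Emit:
step_arm(
  rows=[
    [0,0,-0.12,0],
    [0,0,-0.12,5],
    [0,0,-0.12,10],
    [0,0,-0.12,16],
    [0,0,-0.12,22],
    [0,0,-0.12,28],
    [0,0,-0.12,28],
  ],
)

```text
clock: 16.8
position: [541.4, 50.6, 190.0]
ee_rot: [-2.943, -0.624, -0.795]
wrist_force: [-6.2, 3.1, 7.0]
gripper_width: 17.2
```

```bash
python3 -c "
from h import *
s=plan((0,0,39.5))[0];print(s['moment'])"
```

```text
clock 16.8 F [-6.2  3.1  7. ] Fsock [2.  4.4 8.6] w 17.2
mid in socket [ 4.4 -2.4 40.1] axis err deg [0.55 0.17] bar angle deg -28.01
tool shift cm to (0, 0, 39.5) [-0.5  -0.01  0.07]
[0.79094167 0.63029108 0.46389349]
```

Emit:
step_arm(
  rows=[
    [0,0,0.1,6],
    [0,0,0.1,12],
    [0,0,0.1,18],
    [0,0,0.1,24],
    [0,0,0.1,30],
    [0,0,0.1,30],
  ],
)

```text
clock: 17.4
position: [541.9, 50.7, 189.7]
ee_rot: [-2.886, 0.154, -0.726]
wrist_force: [-8.6, -2.1, 5.4]
gripper_width: 17.2
```

```bash
python3 -c "
from h import *
s=plan((0,0,39.5))[0];print(s['moment'])"
```

```text
clock 17.4 F [-8.6 -2.1  5.4] Fsock [-3.8  3.2  9.1] w 17.2
mid in socket [ 4.5 -2.6 39.6] axis err deg [0.57 0.15] bar angle deg -58.07
tool shift cm to (0, 0, 39.5) [-0.46  0.25  0.02]
[-0.45735483  1.61091055 -0.0151845 ]
```

Emit:
step_arm(
  rows=[
    [0,0,0.06,6],
    [0,0,0.06,12],
    [0,0,0.06,18],
    [0,0,0.06,23],
    [0,0,0.06,27],
    [0,0,0.06,27],
  ],
)

```text
clock: 18.0
position: [541.9, 50.1, 189.4]
ee_rot: [-2.687, 0.799, -0.628]
wrist_force: [-10.6, -4.3, 5.5]
gripper_width: 16.9
```

```bash
python3 -c "
from h import *
s=plan((0,0,39.5))[0];print(s['moment'])"
```

```text
clock 18.0 F [-10.6  -4.3   5.5] Fsock [-6.4  3.3 10.5] w 16.9
mid in socket [ 3.9 -2.8 39.4] axis err deg [0.69 0.15] bar angle deg -85.06
tool shift cm to (0, 0, 39.5) [-0.32  0.36 -0.  ]
[-0.91016626  1.93337619 -0.28763986]
```

Turned 85°. Now I let it spring back about 7 mm.

Emit:
step_arm(
  rows=[
    [0,0,-0.2,0],
    [0,0,-0.4,0],
    [0,0,-0.6,0],
    [0,0,-0.7,0],
    [0,0,-0.7,0],
  ],
)

```text
clock: 18.5
position: [537.6, 49.5, 193.2]
ee_rot: [-2.687, 0.801, -0.624]
wrist_force: [5.7, 3.1, -13.2]
gripper_width: 17.1
```

```bash
python3 -c "
from h import *
s=plan((0,0,47))[0];print(s['moment'])"
```

```text
clock 18.5 F [  5.7   3.1 -13.2] Fsock [ -0.1   1.8 -14.6] w 17.1
mid in socket [ 2.8 -1.2 44.8] axis err deg [0.75 0.02] bar angle deg -85.15
tool shift cm to (0, 0, 47) [-0.14  0.27 -0.22]
[-0.22675644  0.1249412  -0.2409762 ]
```

It resists being pulled out (lip holding), at 7 mm above the bottom, which indicates it is in the pocket. I release and look.

Emit:
step_arm(
  rows=[
    [0,0,0,0],
    [0,0,0,0],
    [0,0,0,0],
    [0,0,0,0],
  ],
  fingers=110,
)

```text
clock: 18.9
position: [538.4, 49.3, 194.3]
ee_rot: [-2.686, 0.801, -0.628]
wrist_force: [-0.4, 0.1, 0.2]
gripper_width: 48.5
```

Emit:
step_arm(
  rows=[
    [0,0,-2,0],
    [0,0,-5,0],
    [0,0,-9,0],
    [0,0,-13,0],
    [0,0,-16,0],
  ],
)

```text
clock: 19.4
position: [462.0, 28.3, 336.9]
ee_rot: [-2.686, 0.8, -0.634]
wrist_force: [0.2, -0.6, 0.7]
gripper_width: 48.7
```

```bash
python3 - <<'E'
from h import *
s=plan()[0];print(s["position"].round(1),s["qpos"].round(2))
o=[]
for n,(x,y,w,h) in {"side":(205,95,100,100),"top":(125,115,120,120)}.items():
    im=r.snapshot(n);cv2.imwrite(f"pics/{n}5.png",im)
    S=rotframe(SA,SB);th=np.linspace(0,2*np.pi,60);k=400/w
    im=cv2.resize(im[y:y+h,x:x+w],(400,400),interpolation=cv2.INTER_CUBIC)
    for X in (np.c_[34*np.cos(th),34*np.sin(th),0*th+81], # cap top with mid at 47
              ):
        q=((proj(n,np.array(P)+X@S.T)-[x,y]+.5)*k).round().astype(int);cv2.polylines(im,[q.reshape(-1,1,2)],True,(0,255,0),1)
    ang=-np.radians(84);d=np.array([np.cos(ang),np.sin(ang),0])
    X=np.array([d*28+[0,0,119],-d*28+[0,0,119]]);q=((proj(n,np.array(P)+X@S.T)-[x,y]+.5)*k).round().astype(int)
    cv2.line(im,tuple(map(int,q[0])),tuple(map(int,q[1])),(0,255,0),1);o.append(im)
cv2.imwrite("pics/a5.png",np.hstack(o))
E
```

```text
clock 19.4 F [ 0.2 -0.6  0.7] Fsock [-0.1 -0.7  0.6] w 48.7
mid in socket [  6.4  -3.1 208.5] axis err deg [0.63 0.37] bar angle deg -85.05
[462.   28.3 336.9] [-0.42 -0.64  2.13  0.34  1.25  1.69]
```

View pics/a5.png

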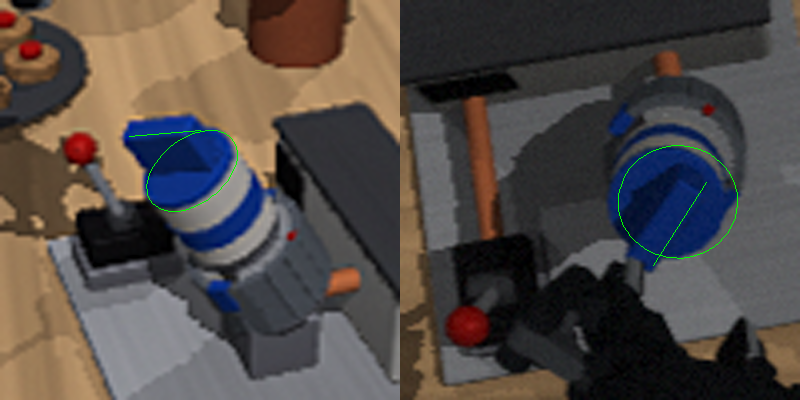

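The filter sits locked: in the side crop its cap and bar match the outline predicted for 47 mm out and 84° (cap at (190,170)), and it stays put after release. The lever ball is unchanged at side (225,132) and top (145,212). Next I work out the lever approach.

```bash
cat > to.py <<'E'
from h import *
import sys
s=r.state();Rt=Ro.from_rotvec(s["ee_rot"]).as_matrix();p=s["position"]
print(s["clock"],p.round(1),s["wrist_force"].round(1))
for a in sys.argv[1:]:
    X=np.array(eval(a));print(a,"shift cm",(Rt.T@(X-p)/10).round(2))
f=np.array([np.cos(SA-np.pi),np.sin(SA-np.pi),0]);t=Rt.T@f;print("fwd in tool",t.round(2),"turn to x:",np.degrees(np.arctan2(t[1],t[0])).round(1))
E
python3 to.py "[395,160,300]" "[414,165,114]"
```

```text
19.5 [463.5  27.5 339.7] [ 0.1 -0.2  0.1]
[395,160,300] shift cm [-14.02  -6.21   1.77]
[414,165,114] shift cm [-19.16  -0.6   18.86]
fwd in tool [ 0.56 -0.66  0.5 ] turn to x: -49.7
```

Emit:
step_arm(
  rows=[
    [-4,-1.8,0.5,-8],
    [-8,-3.5,1,-16],
    [-12,-5.3,1.5,-24],
    [-14,-6.2,1.8,-32],
    [-14,-6.2,1.8,-40],
    [-14,-6.2,1.8,-48],
    [-14,-6.2,1.8,-49.7],
    [-14,-6.2,1.8,-49.7],
  ],
  fingers=255,
)

```text
clock: 20.3
position: [395.2, 159.9, 299.4]
ee_rot: [-2.951, -0.426, -0.794]
wrist_force: [-1.3, 0.3, 0.0]
gripper_width: -0.4
```

```bash
python3 to.py "[414,165,114]" "[528,198,114]"; python3 st.py
```

```text
20.3 [395.2 159.9 299.4] [-1.3  0.3  0. ]
[414,165,114] shift cm [-7.58 -0.28 17.03]
[528,198,114] shift cm [ 2.7  -0.28 22.96]
fwd in tool [ 0.87 -0.    0.5 ] turn to x: -0.1
20.3 [ 0.008 -0.786  2.278  0.133  1.143  1.268] [395.2 159.9 299.4] [-1.3  0.3  0. ] -0.37162183891879974
[[ 0.83   0.278  0.484]
 [ 0.249 -0.96   0.125]
 [ 0.5    0.017 -0.866]]
```

Emit:
step_arm(
  rows=[
    [-1.9,0,4.3,0],
    [-3.8,-0.1,8.5,0],
    [-5.7,-0.2,12.8,0],
    [-7.6,-0.3,17,0],
    [-7.6,-0.3,17,0],
  ],
)

```text
clock: 20.8
position: [407.7, 164.7, 105.3]
ee_rot: [-2.956, -0.421, -0.767]
wrist_force: [-0.8, 0.9, -1.3]
gripper_width: 0.1
```

```bash
python3 to.py "[530,199,114]" "[465,180,114]"; python3 - <<'E'
from h import *
s=r.state();o=[]
for n,(x,y,w,h) in {"side":(175,85,120,120),"top":(95,135,120,120)}.items():
    im=r.snapshot(n)
    for q in proj(n,[s["position"],[473.4,181.6,128]]): cv2.drawMarker(im,tuple(int(round(v)) for v in q),(0,255,0),0,3)
    o.append(cv2.resize(im[y:y+h,x:x+w],(400,400),interpolation=cv2.INTER_CUBIC))
cv2.imwrite("pics/a6.png",np.hstack(o))
E
```

```text
20.8 [407.7 164.7 105.3] [-0.8  0.9 -1.3]
[530,199,114] shift cm [11.53  0.09  5.4 ]
[465,180,114] shift cm [5.61 0.12 2.12]
fwd in tool [ 0.87 -0.    0.48] turn to x: -0.2
```

View pics/a6.png

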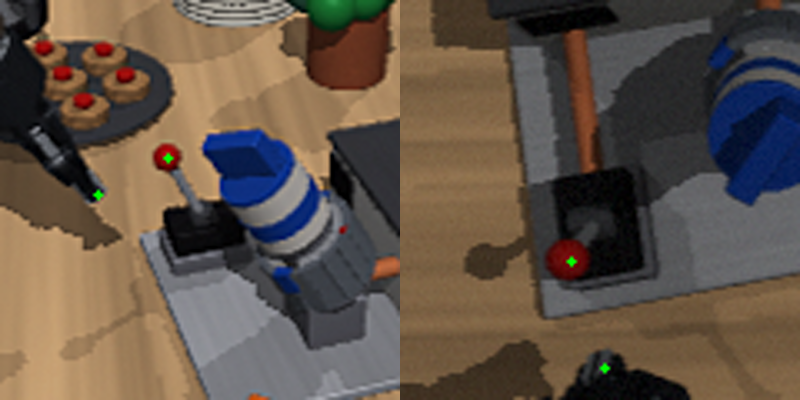

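The closed fingertip is behind the ball: tip at crop (98,195) and ball at (168,158) in the side view. I push forward.

Emit:
step_arm(
  rows=[
    [2.3,0,1.3,0],
    [4,0,2.1,0],
    [5.6,0.1,2.9,0],
    [7,0.1,3.4,0],
    [8.5,0.1,4.1,0],
    [10,0.1,4.8,0],
    [11.5,0.1,5.4,0],
    [11.5,0.1,5.4,0],
  ],
)

```text
clock: 21.7
position: [532.9, 198.3, 128.4]
ee_rot: [-2.956, -0.43, -0.776]
wrist_force: [-62.0, -26.2, 49.8]
gripper_width: -0.4
```

```bash
python3 to.py "[540,202,114]"; python3 - <<'E'
from h import *
o=[]
for n,(x,y,w,h) in {"side":(195,85,120,120),"top":(95,105,120,120)}.items():
    im=r.snapshot(n)
    print(n,blobs(n,im,(0,130,50),(6,255,255),(205,115,50,30) if n=="side" else (125,120,40,110),3))
    o.append(cv2.resize(im[y:y+h,x:x+w],(400,400),interpolation=cv2.INTER_CUBIC))
cv2.imwrite("pics/a7.png",np.hstack(o))
f=np.array([np.cos(SA-np.pi),np.sin(SA-np.pi),0])
for d in (60,70,77): print(d,[proj(n,np.array([473.4,181.6,127])+f*d).round(1).tolist() for n in C])
E
```

```text
21.7 [532.9 198.3 128.4] [-62.  -26.2  49.8]
[540,202,114] shift cm [-0.02 -0.18  1.64]
fwd in tool [0.87 0.   0.49] turn to x: 0.0
side []
top [(np.float64(141.49), np.float64(177.27), 63)]
60 [[[242.9, 127.9]], [[138.9, 185.2]]]
70 [[[245.9, 127.2]], [[137.8, 180.6]]]
77 [[[247.9, 126.7]], [[136.9, 177.4]]]
```

View pics/a7.png

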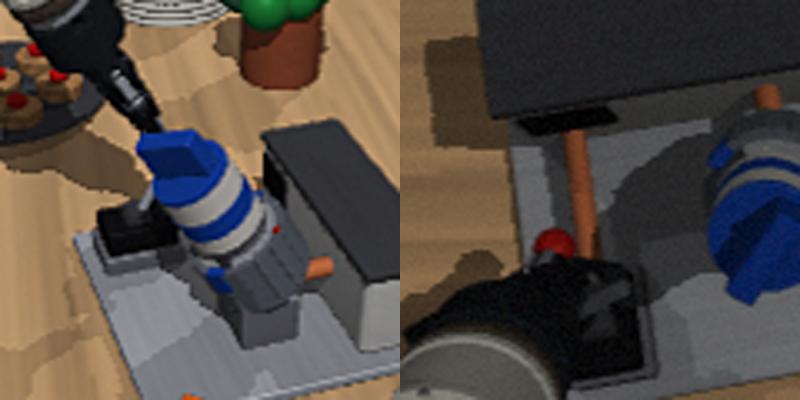

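The lever is at its stop (83 N, ball at top (141,177), as predicted for full on). I retreat.

Emit:
step_arm(
  rows=[
    [-1.5,0,-1.5,0],
    [-4,0,-4,0],
    [-7,0,-8,0],
    [-10,0,-12,0],
    [-13,0,-16,0],
    [-13,0,-16,0],
    [-13,0,-16,0],
  ],
)

```text
clock: 22.5
position: [354.3, 148.8, 204.2]
ee_rot: [-2.96, -0.425, -0.772]
wrist_force: [-0.5, 0.3, -0.4]
gripper_width: -0.0
```

```bash
python3 to.py; python3 - <<'E'
from h import *
o=[];u={}
for n,(x,y,w,h) in {"side":(195,85,120,120),"top":(95,105,120,120)}.items():
    im=r.snapshot(n)
    u[n]=blobs(n,im,(0,130,50),(6,255,255),(205,115,55,30) if n=="side" else (125,120,40,110),2);print(n,u[n])
    S=rotframe(SA,SB);k=400/w;th=np.linspace(0,6.3,60)
    im=cv2.resize(im[y:y+h,x:x+w],(400,400),interpolation=cv2.INTER_CUBIC)
    q=((proj(n,np.array(P)+np.c_[34*np.cos(th),34*np.sin(th),0*th+81]@S.T)-[x,y]+.5)*k).round().astype(int);cv2.polylines(im,[q.reshape(-1,1,2)],True,(0,255,0),1)
    o.append(im)
cv2.imwrite("pics/a8.png",np.hstack(o))
if all(u.values()): print(tri(u["side"][0][:2],u["top"][0][:2]).x)
E
```

```text
22.5 [354.3 148.8 204.2] [-0.5  0.3 -0.4]
fwd in tool [ 0.87 -0.    0.49] turn to x: -0.2
side []
top [(np.float64(141.39), np.float64(179.56), 112)]
```

View pics/a8.png

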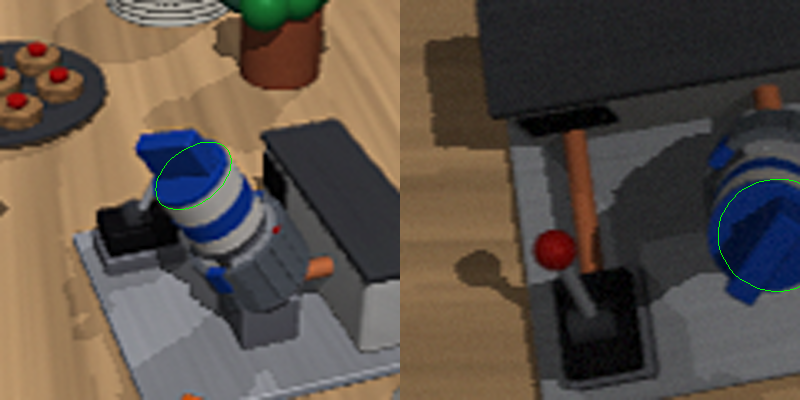

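```bash
python3 -c "
from rig import r
print(r.finish_job())"
```

```text
the job is handed in; nothing more can be done
None
```

The fresh filter is in the holder and locked, the water lever is fully over, and the job is handed in. `finish_job()` gave no verdict. The clock read about 22.6 s of the 64 s allowed.

**How it went:**
- **Which filter:** I picked the middle-sized of the three blue-capped filters and checked it in a close crop.
- **Tilting the tool:** the moves only shift the tool and turn it about its own z axis. I got the 30° tilt in steps by commanding beyond the arm's reach, ending within about 1° of the holder's axis.
- **Fitting:** I pushed the filter in until the spring plate bottomed, turned it 85° clockwise and let it spring back.
- **Lever:** I then pushed it over with the closed fingertip and backed away.

**What the last checks showed:**
- **Filter:** when I pulled back, the lip held it. After release it stayed put, and its cap in the side view matched a position 47 mm out of the mouth. By arm pose, the pull-back stopped at 44.8 mm.
- **Filter disagreement:** in the top view the cap sits about 4 mm to one side of the predicted outline. I took that as play in the bore or camera calibration error.
- **Lever:** the ball moved about 71 mm, which is roughly 0.92 rad, and it reached its stop. That estimate comes from the top view only, because the filter hid the ball in the final side view. The push ended at about 83 N at the wrist, higher than needed but under the 120 N limit.
- **Reach limit:** at the inner limit joint 2 read -0.945, against a listed range of -0.94.
- **Release:** the last force reading was about zero, so the robot was touching nothing. I did not re-measure the used filter, mug and jar, but I never moved near enough to touch them.

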